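# Load the solder reel and move the reel stand on by one hole

### The job

Put the orange solder reel on the upright spindle of the blue sliding section, lowering it until it sits flat without dropping it, and let go of it. Then pull up the red lock knob, slide the section along the rail to the next hole towards the red end, let the pin into that hole and push the knob fully home. Finish while still gripping the knob and pressing it down: it lifts by itself when released, so keep hold of it; leave the other things on the desk where they are.

Things in the scene. Friction and masses are not known exactly. Their poses are not given: they have to be found in the camera images.
- reel: orange solder reel standing on end, loose: cylinder 54 mm diameter, 42 mm high, about 250 g, with a straight through bore of 19 mm diameter along its axis. Origin at the centre of its underside, z up along the bore.
- reel_stand: fixed reel stand: a bare metal rail 36 mm wide and 340 mm long, lying along the stand's own y axis, its top 50 mm above the desk, on two 90 mm wide feet. Black end stop at -y, red end stop at +y (tops 62 mm above the desk). Four index holes of about 11.5 mm stand in a row along the rail top, 35 mm apart. Origin on the desk under the middle of the rail; x across the rail.
- spindle_seat (a point): top of the flat black disc (46 mm diameter, 67 mm above the desk) on which the reel is to sit, at the axis of the steel spindle, which is 13 mm in diameter with a tapered top and stands 50 mm up from this point; it travels with the sliding section. Axes as the stand's.
- pull_knob: red knurled lock knob, an upright cylinder 26 mm in diameter and 26 mm high, fixed to the lock pin. Origin at the centre of its underside, 82 mm above the desk at rest and 77 mm when fully home; it goes up and down with the pin and travels with the section. Below it stands only a 22 mm wide collar that reaches 75 mm above the desk.
- knob_top (a point): centre of the red knob's top face, 26 mm above its underside: about 108 mm above the desk at rest, 103 mm when fully home.
- next_hole (a point): centre of the mouth of the index hole into which the pin has to go, on the rail's top, 50 mm above the desk; at the start it lies under the edge of the section's red-stop end. The knob must end straight above it.
- slide (a joint): the blue sliding section (50 x 165 mm, top 63 mm above the desk; spindle near its black-stop end, lock knob 100 mm from it on the red-stop side): travel along the rail in m, growing towards the red stop (stand's +y). Holes at 0, 0.035, 0.070, 0.105; starts locked at 0.035, next is 0.070. The pin has 1 mm of play in a hole; unlocked, the section drags with some 3 N.
- plunger (a joint): height of the lock pin, m: 0 is fully home (12 mm deep in the hole), 0.018 the upper stop. A spring of 700 N/m floats it at about 0.005, where the pin is still 7 mm deep and locks. Above 0.012 the pin is clear of the rail (pull of about 6 N; 9 N at the upper stop); pressing it home to 0 takes about 4 N. Its nose is round, 9 mm in diameter.
- blue_reel: another reel, the same size as the orange one but with blue flanges, loose; not wanted. Origin at the centre of its underside.
- mug: red mug, 80 mm across, 95 mm high, loose. Origin at the centre of its underside.
- screwdriver: blue-handled screwdriver, 180 mm long, lying along its x, loose. Origin under its middle.
- tape: flat black ring of tape, 72 mm across, 20 mm high, loose. Origin at the centre of its underside.
- flux_jar: amber jar with black cap, 48 mm across, 50 mm high, loose. Origin at the centre of its underside.
- pliers: pliers with orange handles, 170 mm long, lying along its x, loose. Origin under its middle.
Mind the look-alikes: they are no part of the job. What is shaped like the reel but green or pink is not meant.

How it is judged:
By the outcome, as a careful person would: the job done as asked, in the order asked, and still so for the second after the job is handed in, while the arm keeps its last pose, push and grip.
It also fails if it takes over 54 s, if anything falls off the work surface, if the arm or the gripper's body presses on something with over 40 N, if the wrist force passes 120 N, or if a joint passes its speed limit or range.

### The arm

A 6-joint arm with a two-finger parallel gripper is mounted at the origin on the work surface. World frame = base frame: x ahead of the robot, y to its left, z up, the work surface at z = 0. Lengths are in m, angles in degrees, forces in N, time in s.
With the tool pointing down it reaches from about 0.325 to 0.9 m from the base axis. Payload 3.5 kg.
Tool frame: the origin (TCP) lies midway between the tips of the shut fingers; the grasp point (between the pads) lies 19 mm behind it; z points along the fingers, y is the line along which they close (so a half turn about z gives the same grasp; the last joint's range is limited). The gripper opens to 85 mm and grips with 20 to 120 N. Pads are 22 mm wide; open, the fingers measure 114 mm over their backs; the gripper's body (76 mm by 85 mm) begins 54 mm behind the grasp point. The pads swing forward as they close: fully open they stand 13 mm farther back than shut.
Start: joints at [67.357, 15.837, -1.513, 72.651, 0, 84.076], TCP at [0.18, 0.599, 0.231] pointing down, gripper open.
Joint ranges: [-178.77, 178.77], [-48.84, 107.48], [-61.69, 71.31], [-111.58, 123.2], [-90, 87.43], [-180, 180]. Speed limits (degrees/s): [147.25, 147.25, 180, 180, 180, 180].

### API

Orientations are given as a 3x3 rotation matrix whose columns are the frame's x, y, z axes.
In Python, from cell import env, viewer gives the robot as it stands. The module is installed in compiled form; this text tells all that it offers.
- The arm moves only by the shell command python3 -m jog 'ROWS' [OPENING]. ROWS is JSON, a list of rows, each an object with "linear": the shift along the world's x, y, z in cm, a list of three; "twist": the turn, a rotation vector about the world's x, y, z in degrees, a list of three. In form: [{"linear": [dx, dy, dz], "twist": [rx, ry, rz]}, ...]. A call has 1 to 12 rows; each row shifts and turns the commanded pose from where the row before left it; what a row does not reach is not made up. A row lasts 1/8 s, in which the tool goes at most 62.5 mm and 10.7 degrees, less where a joint would pass 70% of its speed; a pose out of reach is approached as far as the arm can. A call is refused whole if a number of a shift passes 6.25 or a number of a turn 10.7, either way. A call with a gripper value outside its range is refused whole. OPENING is the finger opening in cm, from 0 to 8.54, set as the call begins (- or left out, the last holds). The fingers move at their own pace and stop on an object; the grip force is fixed at half the most. Time passes only in rows, so rows that do not move let the fingers close. It gives the time, the measured TCP pose, the force, the opening and the grip force at its end, in the units of the state.
- env.state(): the state, without advancing time (a new reading comes with each control period).
- viewer.snapshot(name): name is "scene" or "top" or "wrist"; returns a dict with "color" (384x512x3 uint8, red, green, blue), "fx", "fy", "cx", "cy" (pixels), "position" and "rotation" of the camera in the world. Camera axes: x right, y down, z forward; pixel columns grow to the right and rows downward; lengths in m; the calibration is good to about 2 mm. A picture is of the moment at which its call begins. There is no depth.
- env.job_done(): hands the job in; it is judged then, once.
The state is a dict: "time": time; "joints": joint angles; "qvel": joint speeds; "joint_torque": joint torques, N m; "ee_pos": TCP position; "ee_rot": TCP orientation; "ft_force": force on the tool from outside, world axes, zero at the start; "torque": the same for the moment, N m; "grip_width": opening from 0.0 (shut) to 1.0 (fully open); "grip_force": force on a finger pad.
Only numpy, scipy, OpenCV 4.12 (cv2) and the standard library are available. Lean on these libraries where they do the work, as an engineer would, in place of code of your own. Each camera call takes 0.05 s, during which the arm holds its last target. There are 200 camera calls.

## Working session

There is one attempt and no reset: what is moved stays moved. The work goes in short steps, Python scripts to look and compute and a shell command to move; the robot and the scene stay as the last step left them, time stands still between calls to the robot, and variables do not carry over. Pictures are saved under pics/ and viewed, at most 10 in all, crops included, and the job is handed in when it is done.

```bash
mkdir -p pics; cat > h.py <<'E'
import numpy as np, cv2
from cell import env, viewer
def snap(n,f=None):
    s=viewer.snapshot(n)
    if f: cv2.imwrite('pics/'+f,s['color'][:,:,::-1])
    return s
def ray(s,u,v):
    d=np.array(s['rotation'])@np.array([(u-s['cx'])/s['fx'],(v-s['cy'])/s['fy'],1]); return np.array(s['position']),d
def plane(s,u,v,z):
    p,d=ray(s,u,v); return p+d*(z-p[2])/d[2]
def proj(s,X):
    c=np.array(s['rotation']).T@(np.array(X)-np.array(s['position'])); return [s['fx']*c[0]/c[2]+s['cx'],s['fy']*c[1]/c[2]+s['cy']]
E
python3 - <<'E'
from h import *
a=snap('scene');b=snap('top')
np.save('top.npy',b,allow_pickle=True);np.save('scene.npy',a,allow_pickle=True)
cv2.imwrite('pics/top.png',cv2.resize(b['color'][:,:,::-1],(800,600)));cv2.imwrite('pics/scene.png',cv2.resize(a['color'][:,:,::-1],(800,600)))
for s in(a,b): print(s['position'],np.array(s['rotation']).round(3).tolist(),s['fx'],s['cx'],s['cy'])
print(env.state())
E
```

```text
[1.3052597  0.16643648 1.21595065] [[-0.23, 0.807, -0.545], [0.973, 0.194, -0.124], [0.005, -0.559, -0.829]] 449.075637074001 249.75253843107689 194.1882336815964
[0.40101841 0.02135739 1.02155515] [[-0.082, -0.974, 0.209], [-0.997, 0.079, -0.023], [0.006, -0.21, -0.978]] 373.2366983927977 257.3760001881716 188.4138355512159
{'time': 0.1, 'joints': array([ 6.73567126e+01,  1.58752670e+01, -1.59168919e+00,  7.26512966e+01,
       -1.35291734e-03,  8.40757845e+01]), 'qvel': array([-0.0122834 , -0.12394797,  0.26916564,  0.01580053,  0.01736288,
       -0.04173465]), 'joint_torque': array([ 7.26598264e-04, -4.46706033e+01,  2.96129501e+01,  8.46145791e-03,
       -1.07915680e-04, -2.54917346e-06]), 'ee_pos': array([0.17953285, 0.59790098, 0.2302427 ]), 'ee_rot': array([[-9.57726723e-01,  2.87678514e-01, -7.72793115e-04],
       [ 2.87679489e-01,  9.57724829e-01, -1.91390324e-03],
       [ 1.89534313e-04, -2.05531301e-03, -9.99997870e-01]]), 'ft_force': array([ 0.33974102,  0.33734731, -0.0276676 ]), 'torque': array([-0.01100218, -0.01224121, -0.04376669]), 'grip_force': 0.0, 'grip_width': 0.9965541020617384}
```

View pics/top.png

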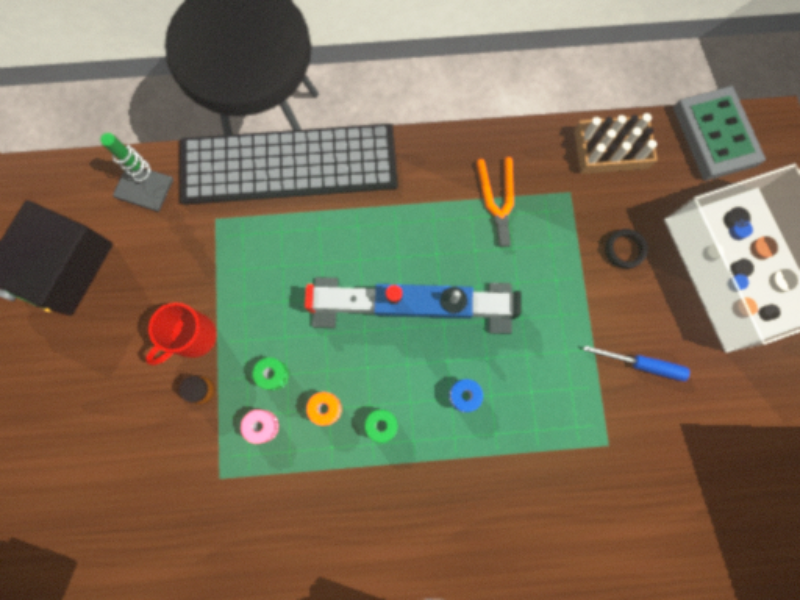

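View pics/scene.png

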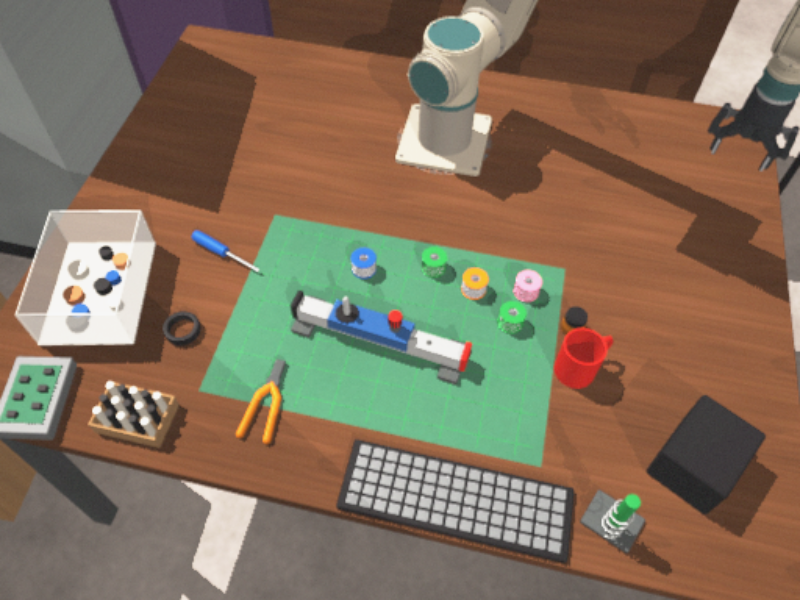

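```bash
cat > m1.py <<'E'
from h import *
a=np.load('scene.npy',allow_pickle=True).item();b=np.load('top.npy',allow_pickle=True).item()
def blobs(s,lo,hi,minA=15):
    h=cv2.cvtColor(s['color'],cv2.COLOR_RGB2HSV);m=cv2.inRange(h,lo,hi)
    n,l,st,c=cv2.connectedComponentsWithStats(m)
    return [(c[i].round(1).tolist(),st[i].tolist()) for i in range(1,n) if st[i,4]>minA]
for k,s in(('scene',a),('top',b)):
    print(k,'red',[x for x in blobs(s,(0,170,100),(5,255,255))],'\n or',blobs(s,(10,170,120),(22,255,255)),'\n blue',blobs(s,(105,150,60),(120,255,255),60))
E
python3 m1.py; python3 - <<'E'
from h import *
b=np.load('top.npy',allow_pickle=True).item()
q=lambda u,v,z:plane(b,u/1.5625,v/1.5625,z).round(4)
print('orange',q(323,408,.042),'red',q(309,297,.062),'blk',q(518,304,.062),'knob',q(394,293,.108),'hole105',q(353,298,.05),'spindle tip',q(458,295,.117))
c=b['color'][150:300,130:360,::-1];cv2.imwrite('pics/c1.png',cv2.resize(c,None,fx=3.4,fy=3.4,interpolation=cv2.INTER_CUBIC))
E
```

```text
scene red [([252.6, 203.1], [249, 199, 8, 11, 60]), ([371.6, 228.2], [355, 209, 38, 40, 1016]), ([297.5, 227.5], [294, 219, 8, 19, 63])] 
 or [([304.1, 178.0], [296, 172, 16, 13, 109]), ([361.3, 208.4], [359, 203, 7, 11, 37]), ([173.7, 267.7], [168, 245, 12, 40, 161]), ([160.9, 263.0], [151, 246, 25, 35, 197])] 
 blue [([133.7, 155.2], [123, 148, 23, 16, 151]), ([232.0, 164.5], [225, 159, 15, 12, 127]), ([239.0, 207.6], [211, 192, 54, 31, 464])]
top red [([197.3, 189.9], [195, 182, 5, 17, 64]), ([251.6, 187.8], [247, 183, 9, 10, 64]), ([114.3, 212.6], [93, 194, 45, 40, 1280])] 
 or [([318.1, 118.9], [305, 99, 25, 40, 483]), ([133.1, 250.7], [127, 242, 10, 17, 64]), ([206.1, 260.9], [196, 251, 21, 21, 307])] 
 blue [([265.6, 193.3], [240, 183, 49, 19, 569]), ([298.5, 193.0], [292, 184, 10, 18, 71]), ([423.5, 235.2], [407, 228, 34, 15, 275]), ([298.2, 252.7], [289, 243, 20, 20, 284])]
orange [0.4303 0.1441 0.042 ] red [0.6145 0.1553 0.062 ] blk [ 0.5743 -0.1936  0.062 ] knob [0.5999 0.0128 0.108 ] hole105 [0.6095 0.0825 0.05  ] spindle tip [ 0.5865 -0.0881  0.117 ]
```

View pics/c1.png

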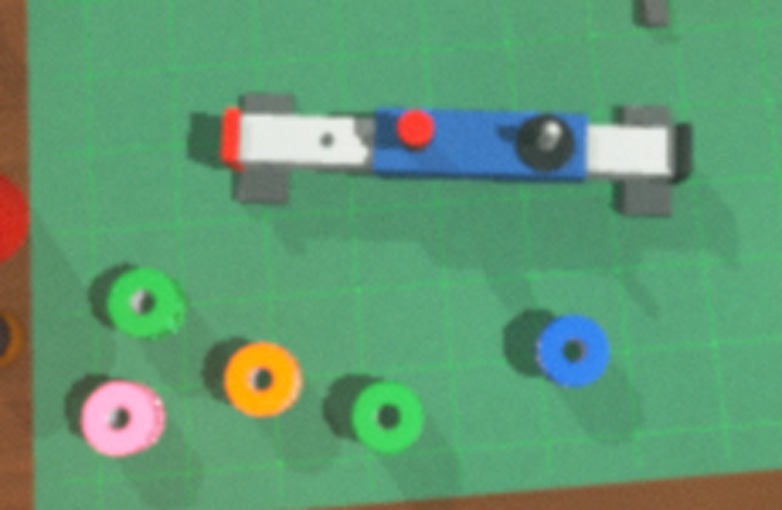

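The orange reel is at crop pixel (262,379). The look-alikes are green at (146,302) and (388,417), pink at (120,419) and blue at (573,351). Only the one at (262,379) is an orange upright reel, so I chose that. The knob is at (415,128) and the spindle at (547,137).

```bash
python3 -m jog '[{"linear":[2.5,-4.55,-0.3],"twist":[0,0,-8]},{"linear":[2.5,-4.55,-0.3],"twist":[0,0,-8]},{"linear":[2.5,-4.55,-0.3],"twist":[0,0,-8]},{"linear":[2.5,-4.55,-0.3],"twist":[0,0,-8]},{"linear":[2.5,-4.55,-0.3],"twist":[0,0,-8]},{"linear":[2.5,-4.55,-0.3],"twist":[0,0,-8]},{"linear":[2.5,-4.55,-0.3],"twist":[0,0,-8]},{"linear":[2.5,-4.55,-0.3],"twist":[0,0,-8]},{"linear":[2.5,-4.55,-0.3],"twist":[0,0,-8]},{"linear":[2.5,-4.55,-0.3],"twist":[0,0,-8]},{"linear":[0,0,0],"twist":[0,0,0]},{"linear":[0,0,0],"twist":[0,0,0]}]' 8.54
python3 - <<'E'
from h import *
s=snap('wrist','w1.png');np.save('w1.npy',s,allow_pickle=True)
print(s['position'],np.array(s['rotation']).round(3).tolist(),s['fx']);t=env.state();print(t['ee_rot'].round(3).tolist(),t['joints'].round(1))
E
```

```text
time: 1.6
ee_pos: [0.4292, 0.1436, 0.201]
ee_rot: [[0.117, 0.993, -0.001], [0.993, -0.117, 0.0], [0.0, -0.001, -1.0]]
ft_force: [0.6, -0.1, 0.7]
grip_width: 1.001
grip_force: 0.0
[0.43645843 0.21905729 0.3444879 ] [[0.993, -0.111, -0.036], [-0.117, -0.948, -0.297], [-0.001, 0.3, -0.954]] 327.5433580558445
[[0.116, 0.993, -0.001], [0.993, -0.116, 0.0], [0.0, -0.001, -1.0]] [ 10.4  -0.7 -24.3  66.4   0.  107. ]
```

View pics/w1.png

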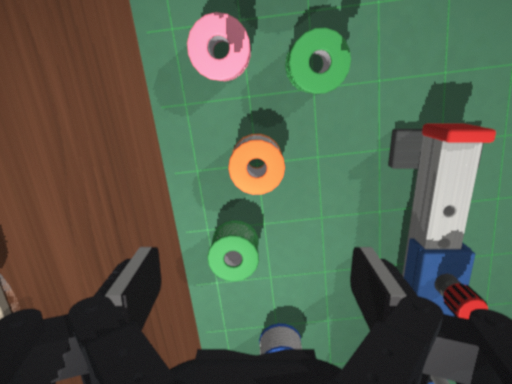

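The wrist view shows the orange reel at (257,166), green at (233,258) nearer the gripper, and the rail's visible hole at (449,211).

```bash
python3 - <<'E'
from h import *
s=np.load('w1.npy',allow_pickle=True).item()
h=cv2.cvtColor(s['color'],cv2.COLOR_RGB2HSV);m=cv2.inRange(h,(8,180,150),(20,255,255))
c=max(cv2.findContours(m,0,1)[0],key=cv2.contourArea);e=cv2.fitEllipse(cv2.convexHull(c));print(e,cv2.boundingRect(c))
p=plane(s,*e[0],.042);print('reel',p, 'tcp px',proj(s,[.4292,.1436,.042]))
for i in (1,0): 
  q=plane(s,e[0][0]+e[1][i]/2,e[0][1],.042);print(np.linalg.norm(q-p)*2)
# bore
roi=m[cv2.boundingRect(c)[1]:,:];mm=cv2.drawContours(np.zeros_like(m),[c],-1,255,-1)&~m
n,l,st,cc=cv2.connectedComponentsWithStats(mm);i=1+np.argmax(st[1:,4]);print('bore',cc[i],st[i],plane(s,*cc[i],.042))
print('hole105',plane(s,449,211,.05),'redstop top', plane(s,458,129,.062))
E
```

```text
Traceback (most recent call last):
ValueError: max() iterable argument is empty
```

```bash
cat > m2.py <<'E'
from h import *
s=np.load('w1.npy',allow_pickle=True).item()
h=cv2.cvtColor(s['color'],cv2.COLOR_RGB2HSV);print(h[180,245],h[160,240],h[185,265])
m=cv2.inRange(h,(5,120,170),(20,255,255))
c=max(cv2.findContours(m,0,1)[0],key=cv2.contourArea);e=cv2.fitEllipse(cv2.convexHull(c));print(e,cv2.boundingRect(c))
p=plane(s,*e[0],.042);print('reel',p, 'tcp px',proj(s,[.4292,.1436,.042]))
q=plane(s,e[0][0]+e[1][1]/2,e[0][1],.042);print('dia',np.linalg.norm(q-p)*2)
mm=cv2.drawContours(np.zeros_like(m),[c],-1,255,-1)&~m
n,l,st,cc=cv2.connectedComponentsWithStats(mm);i=1+np.argmax(st[1:,4]);print('bore',cc[i],st[i],plane(s,*cc[i],.042))
print('hole105',plane(s,449,211,.05),'redstop top', plane(s,458,129,.062))
E
python3 m2.py
```

```text
[ 14 158 253] [ 14 164 252] [ 15 158 253]
((256.265380859375, 166.79461669921875), (54.87615966796875, 56.45984649658203), 81.84990692138672) (228, 140, 57, 55)
reel [0.42832344 0.14558925 0.042     ] tcp px [np.float64(257.42382252078636), np.float64(168.71386857227168)]
dia 0.053555973112285854
bore [256.2245614  167.47017544] [247 159  19  18 285] [0.42820868 0.1449394  0.042     ]
hole105 [0.60777948 0.08252207 0.05      ] redstop top [0.60398543 0.1633552  0.062     ]
```

```bash
python3 -m jog '[{"linear":[-0.1,0.15,-4.5],"twist":[0,0,0]},{"linear":[0,0,-4.5],"twist":[0,0,0]},{"linear":[0,0,-4.5],"twist":[0,0,0]},{"linear":[0,0,-3.5],"twist":[0,0,0]},{"linear":[0,0,-2.0],"twist":[0,0,0]},{"linear":[0,0,0],"twist":[0,0,0]}]' && python3 -m jog '[{"linear":[0,0,0],"twist":[0,0,0]},{"linear":[0,0,0],"twist":[0,0,0]},{"linear":[0,0,0],"twist":[0,0,0]},{"linear":[0,0,0],"twist":[0,0,0]},{"linear":[0,0,0],"twist":[0,0,0]},{"linear":[0,0,0],"twist":[0,0,0]}]' 4.5
```

```text
time: 2.4
ee_pos: [0.4262, 0.146, 0.0099]
ee_rot: [[0.114, 0.993, -0.004], [0.993, -0.114, -0.001], [-0.001, -0.004, -1.0]]
ft_force: [0.3, -0.4, 0.4]
grip_width: 1.004
grip_force: 0.0
time: 3.15
ee_pos: [0.4302, 0.1458, 0.0131]
ee_rot: [[0.116, 0.993, 0.003], [0.993, -0.116, 0.001], [0.002, 0.003, -1.0]]
ft_force: [-1.0, 0.3, 5.7]
grip_width: 0.626
grip_force: 62.2
```

```bash
python3 -m jog '[{"linear":[0,0,2],"twist":[0,0,0]},{"linear":[0,0,4],"twist":[0,0,0]},{"linear":[0,0,5],"twist":[0,0,0]},{"linear":[2,-3.5,4],"twist":[0,0,0]},{"linear":[2.5,-4.5,3],"twist":[0,0,0]},{"linear":[2.5,-4.5,2],"twist":[0,0,0]},{"linear":[2.5,-4.5,0],"twist":[0,0,0]},{"linear":[2.5,-4.5,0],"twist":[0,0,0]},{"linear":[2.5,-4.5,0],"twist":[0,0,0]},{"linear":[1,-3,0],"twist":[0,0,0]},{"linear":[0,0,0],"twist":[0,0,0]},{"linear":[0,0,0],"twist":[0,0,0]}]'
python3 - <<'E'
from h import *
s=snap('wrist','w2.png');np.save('w2.npy',s,allow_pickle=True);t=env.state();print(t['ee_pos'],t['ft_force'],t['grip_width'])
for n,X in dict(tip=[.5865,-.0881,.117],seat=[.5865,-.0881,.067],knob=[.6,.0128,.108],hole=[.608,.0825,.05]).items(): print(n,np.round(proj(s,X),1))
E
```

```text
time: 4.65
ee_pos: [0.5832, -0.1444, 0.2115]
ee_rot: [[0.117, 0.993, -0.001], [0.993, -0.117, 0.001], [0.001, -0.001, -1.0]]
ft_force: [0.0, 0.1, -1.6]
grip_width: 0.617
grip_force: 63.5
[ 0.58318295 -0.14401207  0.21148539] [-0.14821627 -1.11430685 -0.93470347] 0.6236631640315299
tip [253.2 113.9]
seat [253.6 109. ]
knob [255.5 -48.7]
hole [ 255.3 -128.1]
```

View pics/w2.png

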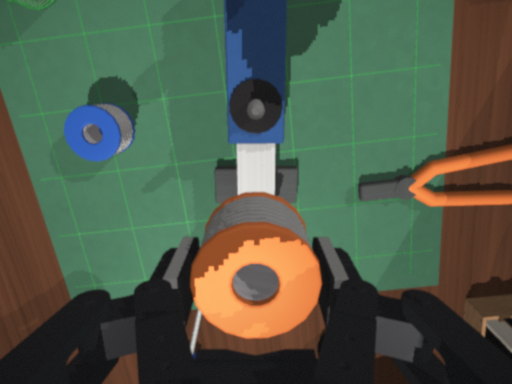

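The disc is at about (255,105) with the spindle tip at (257,109). The held reel's bore shows at (255,283), level in the grip.

```bash
python3 - <<'E'
from h import *
s=np.load('w2.npy',allow_pickle=True).item();im=s['color']
h=cv2.cvtColor(im,cv2.COLOR_RGB2HSV)
print([im[105,x].tolist() for x in range(224,290,3)]); print([im[y,256].tolist() for y in range(72,142,3)])
g=im.max(2)
m=np.zeros_like(g);m[70:142,222:290]=(g[70:142,222:290]<48)*255
m=cv2.morphologyEx(m,cv2.MORPH_OPEN,np.ones((3,3)))
c=max(cv2.findContours(m,0,1)[0],key=cv2.contourArea);e=cv2.fitEllipse(cv2.convexHull(c));print('disc',e,cv2.boundingRect(c),plane(s,*e[0],.067))
mo=cv2.inRange(h,(3,120,60),(22,255,255));mo[:,:185]=0;mo[:,330:]=0;mo[:215]=0
c=max(cv2.findContours(mo,0,1)[0],key=cv2.contourArea);mm=cv2.drawContours(np.zeros_like(mo),[c],-1,255,-1)&~mo
n,l,st,cc=cv2.connectedComponentsWithStats(mm);i=1+np.argmax(st[1:,4]);print('bore',cc[i],st[i],plane(s,*cc[i],.2404))
for u,v in((256,98),(256,103),(258,112)):print(plane(s,u,v,.117))
E
```

```text
[[73, 116, 89], [52, 91, 103], [44, 46, 54], [44, 42, 43], [43, 41, 43], [43, 41, 43], [43, 42, 43], [41, 39, 41], [66, 65, 64], [88, 89, 86], [103, 103, 101], [113, 112, 110], [111, 111, 107], [80, 78, 77], [44, 42, 42], [43, 41, 42], [42, 39, 40], [35, 33, 34], [34, 33, 33], [38, 45, 59], [47, 73, 96], [61, 97, 74]]
[[33, 51, 80], [31, 51, 80], [28, 42, 63], [27, 23, 26], [26, 25, 26], [26, 26, 25], [28, 29, 28], [27, 26, 27], [25, 24, 22], [77, 76, 75], [102, 101, 100], [111, 110, 109], [111, 111, 109], [114, 113, 110], [107, 106, 103], [79, 78, 75], [51, 49, 50], [47, 44, 45], [46, 44, 44], [45, 44, 45], [51, 54, 65], [55, 87, 138], [61, 97, 153], [61, 97, 152]]
disc ((255.4191131591797, 104.81204223632812), (50.56175231933594, 52.133052825927734), 14.731106758117676) (231, 79, 50, 52) [ 0.58844379 -0.08481916  0.067     ]
bore [255.34840623 282.06819867] [ 233  264   46   37 1349] [ 0.58148237 -0.14420801  0.2404    ]
[ 0.58972566 -0.07752245  0.117     ]
[ 0.58933074 -0.08089745  0.117     ]
[ 0.59002129 -0.08721422  0.117     ]
```

```bash
python3 -m jog '[{"linear":[0.35,3.0,0],"twist":[0,0,0]},{"linear":[0.35,2.9,-1],"twist":[0,0,0]},{"linear":[0,0,-3],"twist":[0,0,0]},{"linear":[0,0,-2.5],"twist":[0,0,0]},{"linear":[0,0,-1.0],"twist":[0,0,0]},{"linear":[0,0,0],"twist":[0,0,0]},{"linear":[0,0,0],"twist":[0,0,0]}]'
python3 - <<'E'
from h import *
s=snap('scene');np.save('s2.npy',s,allow_pickle=True);t=snap('top');np.save('t2.npy',t,allow_pickle=True)
print(env.state()['ee_pos'])
u,v=map(int,proj(s,[.588,-.085,.12]));print(u,v);c=s['color'][v-45:v+45,u-60:u+60,::-1]
u2,v2=map(int,proj(t,[.588,-.085,.12]));d=t['color'][v2-45:v2+45,u2-60:u2+60,::-1]
cv2.imwrite('pics/c2.png',cv2.resize(np.hstack([c,d]),None,fx=3.3,fy=5*.66,interpolation=cv2.INTER_CUBIC))
E
```

```text
time: 5.58
ee_pos: [0.5917, -0.086, 0.1376]
ee_rot: [[0.117, 0.993, 0.002], [0.993, -0.117, -0.001], [-0.0, 0.002, -1.0]]
ft_force: [0.4, 0.9, -2.1]
grip_width: 0.622
grip_force: 63.6
[ 0.59182008 -0.08618956  0.13773735]
220 189
```

View pics/c2.png

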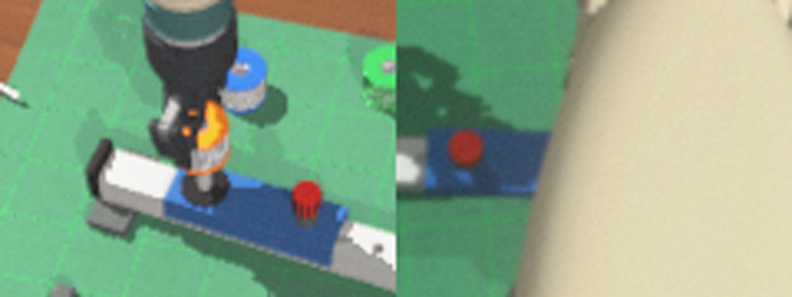

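The reel hangs directly above the spindle: reel at crop (208,150), spindle base at (205,187). Next I lower it, watching the force.

```bash
python3 -m jog '[{"linear":[0,0,-0.5],"twist":[0,0,0]},{"linear":[0,0,-0.6],"twist":[0,0,0]},{"linear":[0,0,-0.6],"twist":[0,0,0]},{"linear":[0,0,0],"twist":[0,0,0]}]'; python3 -m jog '[{"linear":[0,0,-0.6],"twist":[0,0,0]},{"linear":[0,0,-0.6],"twist":[0,0,0]},{"linear":[0,0,-0.6],"twist":[0,0,0]},{"linear":[0,0,0],"twist":[0,0,0]}]'
```

```text
time: 6.18
ee_pos: [0.59, -0.0857, 0.1182]
ee_rot: [[0.117, 0.993, -0.002], [0.993, -0.117, 0.001], [0.0, -0.002, -1.0]]
ft_force: [-0.2, -0.5, -1.6]
grip_width: 0.624
grip_force: 63.6
time: 6.68
ee_pos: [0.5901, -0.0857, 0.1005]
ee_rot: [[0.117, 0.993, -0.002], [0.993, -0.117, 0.0], [0.0, -0.002, -1.0]]
ft_force: [-0.2, 1.0, -1.2]
grip_width: 0.618
grip_force: 63.6
```

```bash
python3 -m jog '[{"linear":[0,0,-0.6],"twist":[0,0,0]},{"linear":[0,0,-0.6],"twist":[0,0,0]},{"linear":[0,0,-0.4],"twist":[0,0,0]},{"linear":[0,0,-0.1],"twist":[0,0,0]},{"linear":[0,0,0],"twist":[0,0,0]}]'; for i in 1; do python3 -m jog '[{"linear":[0,0,-0.1],"twist":[0,0,0]},{"linear":[0,0,-0.1],"twist":[0,0,0]},{"linear":[0,0,0],"twist":[0,0,0]}]'; done;  python3 -m jog '[{"linear":[0,0,-0.1],"twist":[0,0,0]},{"linear":[0,0,0],"twist":[0,0,0]}]'
```

```text
time: 7.3
ee_pos: [0.5908, -0.0859, 0.0843]
ee_rot: [[0.117, 0.993, -0.0], [0.993, -0.117, 0.0], [0.0, -0.0, -1.0]]
ft_force: [0.4, -0.4, -1.9]
grip_width: 0.625
grip_force: 63.6
time: 7.68
ee_pos: [0.5908, -0.0859, 0.0823]
ee_rot: [[0.117, 0.993, -0.0], [0.993, -0.117, 0.0], [0.0, -0.0, -1.0]]
ft_force: [0.6, -0.3, -2.7]
grip_width: 0.619
grip_force: 63.6
time: 7.92
ee_pos: [0.5908, -0.0859, 0.0812]
ee_rot: [[0.117, 0.993, -0.0], [0.993, -0.117, 0.0], [0.0, -0.0, -1.0]]
ft_force: [-0.2, 0.8, -1.1]
grip_width: 0.618
grip_force: 63.6
```

```bash
python3 -m jog '[{"linear":[0,0,-0.1],"twist":[0,0,0]},{"linear":[0,0,0],"twist":[0,0,0]}]' | grep -E "pos|ft"; python3 -m jog '[{"linear":[0,0,-0.1],"twist":[0,0,0]},{"linear":[0,0,0],"twist":[0,0,0]}]' | grep -E "pos|ft"
```

```text
ee_pos: [0.5908, -0.0859, 0.0803]
ft_force: [-0.5, 0.6, -1.8]
ee_pos: [0.5909, -0.086, 0.0802]
ft_force: [-2.9, -0.3, 5.2]
```

```bash
python3 -m jog '[{"linear":[0,0,0],"twist":[0,0,0]},{"linear":[0,0,0],"twist":[0,0,0]},{"linear":[0,0,0],"twist":[0,0,0]},{"linear":[0,0,0],"twist":[0,0,0]},{"linear":[0,0,1],"twist":[0,0,0]},{"linear":[0,0,3],"twist":[0,0,0]},{"linear":[0,0,4],"twist":[0,0,0]},{"linear":[0,0,4],"twist":[0,0,0]},{"linear":[0.2,2,2],"twist":[0,0,0]},{"linear":[0.2,2,0],"twist":[0,0,0]},{"linear":[0,0,0],"twist":[0,0,0]},{"linear":[0,0,0],"twist":[0,0,0]}]' 8.54
python3 - <<'E'
from h import *
s=snap('wrist','w3.png');np.save('w3.npy',s,allow_pickle=True);t=env.state();print(t['ee_pos'],s['position'],proj(s,[.59,-.085,.109]))
h=cv2.cvtColor(s['color'],cv2.COLOR_RGB2HSV);m=cv2.inRange(h,(0,150,60),(6,255,255))|cv2.inRange(h,(172,150,60),(180,255,255))
n,l,st,c=cv2.connectedComponentsWithStats(m);print([(c[i].round(1).tolist(),st[i].tolist()) for i in range(1,n) if st[i,4]>40])
E
```

```text
time: 9.93
ee_pos: [0.5938, -0.0457, 0.2177]
ee_rot: [[0.116, 0.993, -0.003], [0.993, -0.116, 0.0], [-0.0, -0.003, -1.0]]
ft_force: [-0.2, 0.1, 0.1]
grip_width: 0.998
grip_force: 0.0
[ 0.59387623 -0.0459449   0.21777774] [0.60122783 0.02978713 0.36121192] [np.float64(258.79109944657705), np.float64(228.86539432515607)]
[([256.6, 107.5], [240, 90, 34, 36, 928])]
```

View pics/w3.png

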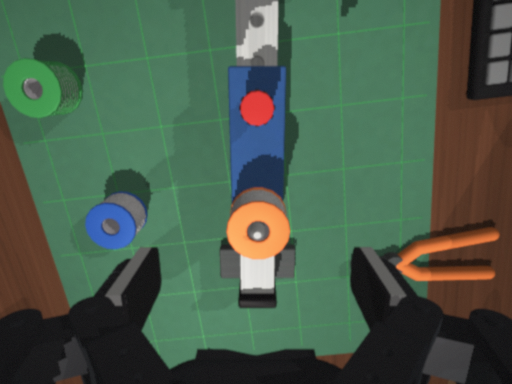

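The orange reel sits on the spindle at (258,230), the red knob is at (257,107) and the visible rail hole (0.105) is at (257,19).

```bash
python3 - <<'E'
from h import *
s=np.load('w3.npy',allow_pickle=True).item()
k=plane(s,256.7,107.6,.108);r=plane(s,258,230.5,.109);o=plane(s,257,19.5,.05);print(k,r,o)
print('kr',k-r,np.linalg.norm((k-r)[:2]),'ko',np.linalg.norm((k-o)[:2]),'dir',(o-k)[:2]/np.linalg.norm((o-k)[:2]),(k-r)[:2]/np.linalg.norm((k-r)[:2]))
print('delta cm',(k-[.5938,-.0458,.2177])*100)
E
```

```text
[0.59965407 0.01362795 0.108     ] [ 0.58916891 -0.08641471  0.109     ] [0.60800417 0.08290955 0.05      ]
kr [ 0.01048516  0.10004266 -0.001     ] 0.10059062059982217 ko 0.06978297997914042 dir [0.11965809 0.99281516] [0.104236   0.99455259]
delta cm [  0.585407     5.94279523 -10.97      ]
```

```bash
python3 -m jog '[{"linear":[0.3,3,0],"twist":[0,0,0]},{"linear":[0.3,2.95,-1],"twist":[0,0,0]},{"linear":[0,0,-3],"twist":[0,0,0]},{"linear":[0,0,-4],"twist":[0,0,0]},{"linear":[0,0,-4],"twist":[0,0,0]},{"linear":[0,0,-2],"twist":[0,0,0]},{"linear":[0,0,0],"twist":[0,0,0]},{"linear":[0,0,0],"twist":[0,0,0]}]' && python3 -m jog '[{"linear":[0,0,0],"twist":[0,0,0]},{"linear":[0,0,0],"twist":[0,0,0]},{"linear":[0,0,0],"twist":[0,0,0]},{"linear":[0,0,0],"twist":[0,0,0]},{"linear":[0,0,0],"twist":[0,0,0]},{"linear":[0,0,0],"twist":[0,0,0]},{"linear":[0,0,0],"twist":[0,0,0]},{"linear":[0,0,0],"twist":[0,0,0]}]' 1.5
```

```text
time: 10.98
ee_pos: [0.6013, 0.0132, 0.0798]
ee_rot: [[0.117, 0.993, 0.001], [0.993, -0.117, -0.0], [-0.0, 0.001, -1.0]]
ft_force: [-0.2, 0.1, 0.2]
grip_width: 0.999
grip_force: 0.0
time: 11.98
ee_pos: [0.6013, 0.0136, 0.0795]
ee_rot: [[0.117, 0.993, 0.001], [0.993, -0.117, -0.0], [0.0, 0.001, -1.0]]
ft_force: [1.9, 0.8, 0.9]
grip_width: 0.288
grip_force: 58.8
```

```bash
python3 -m jog '[{"linear":[0,0,0.4],"twist":[0,0,0]},{"linear":[0,0,0.4],"twist":[0,0,0]},{"linear":[0,0,0.25],"twist":[0,0,0]},{"linear":[0,0,0],"twist":[0,0,0]},{"linear":[0,0,0],"twist":[0,0,0]}]'
```

```text
time: 12.6
ee_pos: [0.6012, 0.0136, 0.0894]
ee_rot: [[0.117, 0.993, 0.001], [0.993, -0.117, 0.0], [0.0, 0.001, -1.0]]
ft_force: [5.2, -1.1, -6.2]
grip_width: 0.283
grip_force: 59.1
```

```bash
python3 -m jog '[{"linear":[0.06,0.5,0],"twist":[0,0,0]},{"linear":[0.09,0.8,0],"twist":[0,0,0]},{"linear":[0.1,0.85,0],"twist":[0,0,0]},{"linear":[0.1,0.8,0],"twist":[0,0,0]},{"linear":[0.06,0.525,0],"twist":[0,0,0]},{"linear":[0,0,0],"twist":[0,0,0]},{"linear":[0,0,0],"twist":[0,0,0]}]'
python3 - <<'E'
from h import *
s=snap('wrist');np.save('w4.npy',s,allow_pickle=True)
h=cv2.cvtColor(s['color'],cv2.COLOR_RGB2HSV);m=cv2.inRange(h,(5,120,100),(22,255,255));m[:,:160]=0;m[:,360:]=0
n,l,st,c=cv2.connectedComponentsWithStats(m);print([(c[i].round(1).tolist(),st[i].tolist()) for i in range(1,n) if st[i,4]>40])
g=cv2.imwrite('pics/w4.png',s['color'][:,:,::-1])
print(proj(s,[.608,.0829,.05]))
E
```

```text
time: 13.48
ee_pos: [0.6051, 0.048, 0.0892]
ee_rot: [[0.117, 0.993, 0.0], [0.993, -0.117, -0.001], [-0.001, 0.0, -1.0]]
ft_force: [6.1, 0.3, -6.4]
grip_width: 0.285
grip_force: 59.1
[([257.5, 346.4], [233, 342, 49, 10, 305])]
[np.float64(256.29922380564267), np.float64(160.00608151760375)]
```

View pics/w4.png

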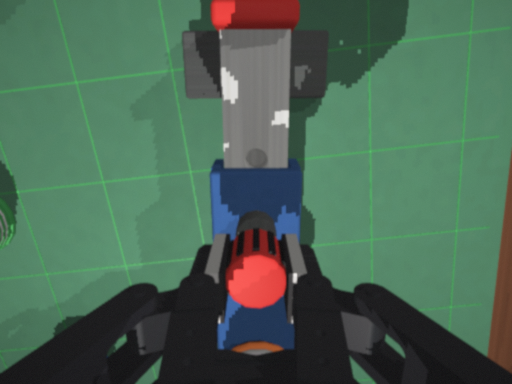

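The section has moved one hole: its edge is now at the 0.105 hole (257,158), and the knob is held at (257,280).

```bash
python3 -m jog '[{"linear":[0,0,-0.3],"twist":[0,0,0]},{"linear":[0,0,-0.3],"twist":[0,0,0]},{"linear":[0,0,0],"twist":[0,0,0]}]' |grep -E "pos|ft|wid"; python3 -m jog '[{"linear":[0,0,-0.25],"twist":[0,0,0]},{"linear":[0,0,-0.2],"twist":[0,0,0]},{"linear":[0,0,0],"twist":[0,0,0]}]'|grep -E "pos|ft|wid"
```

```text
ee_pos: [0.6052, 0.048, 0.0839]
ft_force: [4.5, -1.6, -3.1]
grip_width: 0.284
ee_pos: [0.6051, 0.0481, 0.0796]
ft_force: [4.1, -2.1, 0.9]
grip_width: 0.287
```

```bash
python3 -m jog '[{"linear":[0,0,-0.2],"twist":[0,0,0]},{"linear":[0,0,-0.2],"twist":[0,0,0]},{"linear":[0,0,-0.1],"twist":[0,0,0]},{"linear":[0,0,0],"twist":[0,0,0]}]' |grep -E "pos|ft|wid"; python3 -m jog '[{"linear":[0,0,-0.08],"twist":[0,0,0]},{"linear":[0,0,0],"twist":[0,0,0]},{"linear":[0,0,0],"twist":[0,0,0]}]'|grep -E "time|pos|ft|wid"
```

```text
ee_pos: [0.6052, 0.0482, 0.0751]
ft_force: [1.6, -3.1, 5.1]
grip_width: 0.284
time: 15.15
ee_pos: [0.6053, 0.0484, 0.075]
ft_force: [1.5, -3.1, 8.6]
grip_width: 0.284
```

```bash
python3 -m jog '[{"linear":[0,0,-0.07],"twist":[0,0,0]},{"linear":[0,0,0],"twist":[0,0,0]},{"linear":[0,0,0],"twist":[0,0,0]},{"linear":[0,0,0],"twist":[0,0,0]}]'
python3 - <<'E'
from h import *
s=snap('scene');u,v=map(int,proj(s,[.6,0,.08]));c=s['color'][v-60:v+60,u-80:u+80,::-1]
cv2.imwrite('pics/c5.png',cv2.resize(c,None,fx=4,fy=4,interpolation=cv2.INTER_CUBIC))
E
```

```text
time: 15.65
ee_pos: [0.6053, 0.0484, 0.075]
ee_rot: [[0.117, 0.993, 0.001], [0.993, -0.117, 0.0], [0.0, 0.001, -1.0]]
ft_force: [-0.4, -2.5, 12.8]
grip_width: 0.281
grip_force: 61.2
```

View pics/c5.png

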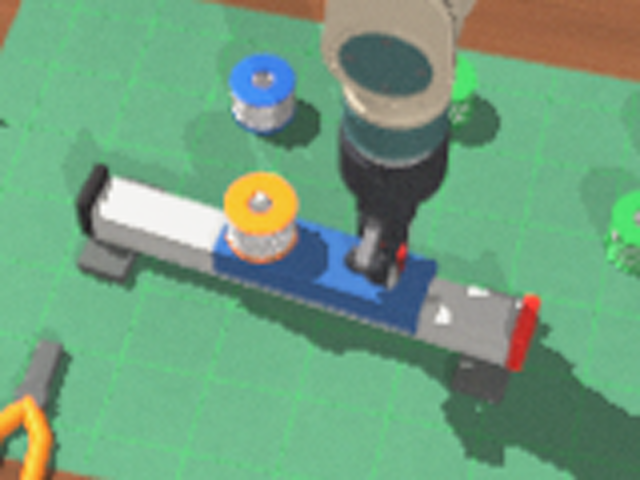

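The reel sits flat on the spindle at (261,215). The knob at (400,255) is gripped and pressed against its lower stop, and the force rises with no further travel.

```bash
python3 -c "
from cell import env
print(env.job_done())"
```

```text
the job is handed in; nothing more can be done
None
```

I handed the job in at about 15.7 s with no verdict shown: the orange reel sits on the spindle, the section is locked one hole closer to the red end, and the knob is still gripped and pressed home at about 13 N.

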